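# Open the capsule box for refilling

## Task

Open the coffee capsule box for refilling: first slide its latch all the way to the open end stop while the cover still sits on the box, then lift the cover off and lay it flat, handle up, inside the tray beside the cup of stirrers. Set the cover down rather than drop it, and leave the cup, the jar and the carton standing where they are.

Things in the scene. Friction and masses are not known exactly. Their poses are not given: they have to be found in the camera images.
- caddy: White open-topped capsule box, fixed. The box proper is 150 mm along its x, 110 mm along y, 90 mm high, walls 4 mm. Origin: centre of the box's underside, at table level. A white latch block 50 mm along x, 110 mm wide, 84 mm high is joined to its -x end (x -125 to -75 mm); the black latch grip runs along y on top of it.
- latch (a joint): Travel of the slide latch in m: 0 = locked end (grip at y = -30 mm in the box's frame), 0.060 = open end stop (y = +30 mm). It slides towards the box's +y and stays where left (about 2 N of friction). Its steel tongue lies over the cover's tab and holds the cover down until about 0.04.
- latch_grip (a point): Point in the upright black latch grip, 120 mm above the table, at x = -108 mm in the box's frame; axes as the box's. The grip is a block 20 mm along x, 26 mm along y (the sliding direction), from 85 to 135 mm above the table. The tongue, 20 mm wide, sticks out from its foot towards +x, top 103 mm above the table.
- cover: Loose wooden cover, 156 mm (x) by 116 mm (y), 8 mm thick, about 0.25 kg, a steel bar handle on top, a steel tab (36 mm wide, 4 mm thick) jutting 16 mm from its -x edge at y = -20 mm. Origin: centre of the plate's underside, at first 90 mm above the table on the box's walls, axes about the box's. A rim under it reaches 8 mm into the box with 3 mm play.
- cover_handle (a point): Centre of the cover's bar handle, 39 mm above the cover's origin. The bar is 84 mm long along the cover's x, 14 mm wide along y, 14 mm high, on two feet 12 mm long at x = -34 and +34 mm, with 24 mm between the plate and the bar's underside.
- tray: Wooden tray, fixed, 220 mm (x) by 320 mm (y), rim 22 mm high, walls and floor 6 mm thick. Origin: centre of its underside. The cup of stirrers stands in its +y end; the -y part, from y = -154 to about +40 mm, is free. A cover lying flat in it has its origin about 14 mm above the table.
- cup: White and blue ceramic cup, 80 mm in diameter, 90 mm high, with wooden stirrers up to 138 mm; it stands loose in the +y end of the tray. Origin: centre of its underside. Bystander.
- jar: White sugar jar with a black lid, 90 mm in diameter, 152 mm high, standing loose beside the capsule box. Origin: centre of its underside. Bystander.
- carton: Upright carton, 120 mm (x) by 60 mm (y), 200 mm high, standing loose on the other side of the capsule box. Origin: centre of its underside. Bystander.

How it is judged:
By the outcome, as a careful person would: the job done as asked, in the order asked, and still so for the second after the job is handed in, with the robot touching nothing.
It also fails if it takes over 51 s, if anything falls off the work surface, if the arm or the gripper's body presses on something with over 40 N, if the wrist force passes 120 N, or if a joint passes its speed limit or range.

## Robot

A 6-joint arm with a two-finger parallel gripper is mounted at the origin on the work surface. World frame = base frame: x ahead of the robot, y to its left, z up, the work surface at z = 0. Lengths are in m, angles in rad, forces in N, time in s.
With the tool pointing down it reaches from about 0.275 to 0.825 m from the base axis. Payload 4.9 kg.
Tool frame: the origin (TCP) lies midway between the tips of the shut fingers; the grasp point (between the pads) lies 19 mm behind it (grip_point_offset is the distance from the TCP to the grasp point, in m); z points along the fingers, y is the line along which they close (so a half turn about z gives the same grasp; the last joint's range is limited). The gripper opens to 85 mm and grips with 20 to 120 N. Pads are 22 mm wide; open, the fingers measure 114 mm over their backs; the gripper's body (76 mm by 85 mm) begins 54 mm behind the grasp point. The pads swing forward as they close: fully open they stand 13 mm farther back than shut.
Start: joints at [-1.395, 0.326, -0.193, 1.052, 0, 1.437], TCP at [0.168, -0.524, 0.231] pointing down, gripper open.
Joint ranges: [-2.65, 2.65], [-0.97, 1.79], [-1.3, 1.35], [-1.93, 2.1], [-1.47, 1.37], [-3.14, 3.14]. Speed limits (rad/s): [2.57, 2.57, 3.14, 3.14, 3.14, 3.14].

## Interface

Orientations are given as a rotation vector (axis times angle).
In Python, from cell import * gives the robot as it stands. Calls block until the motion is done:
- movep(position, orientation): joint-space move of the TCP to a pose.
- move_l(position, velocity=0.15, rot=None, until_force=None): straight line of the TCP; rot=None keeps the orientation; velocity is the mean speed in m/s. With until_force (N) it stops when the force on the tool has changed by that much, and returns True; else False.
- set_joints(angles): joint-space move.
- let_go() and grab(newtons=None): open the fingers fully, or close them until they stop; newtons is the grip in N (None keeps the last).
- sleep(seconds).
- ik(position, orientation): joint angles nearest the present ones, or None.
- get_state(): the state.
- grab_frame(name): name is "scene" or "top" or "wrist"; returns a dict with "img" (400x640x3 uint8, red, green, blue), "fx", "fy", "cx", "cy" (pixels), "cam_to_world" (4x4, takes a point from camera to world coordinates); the wrist camera has in their place "T_tool_cam" (4x4, takes a point from camera to tool coordinates, whose origin is the TCP and whose axes are the flange's). Camera axes: x right, y down, z forward; pixel columns grow to the right and rows downward; lengths in m; the calibration is good to about 2 mm. The wrist camera is an equidistant fisheye: a pixel r from the principal point sees the ray r / f radians off the axis. A picture is of the moment at which its call begins: read the wrist's pose just before it. There is no depth.
A pose or a line that the arm cannot do raises MotionError and nothing moves.
- sign_off(): hands the job in; it is judged then, once.
Trained networks look in the newest picture that a camera, given by its name, has taken for a name from the list of things; names that differ only in an ending like _2 or _b are one class to them, and where a whole thing is asked for, a point or a joint stands for the part that bears it (a point fixed in the world has none). Each returns a list of dicts, best first, with "score" (0 to 1); they miss things now and then, are a little off and sometimes report something else, mostly with a low value. They report only what shows in the picture. A call takes as long as a camera call.
- spot_in(camera, name): "centre" ([column, row] in pixels, amid what is visible of it).
- silhouettes(camera, name): "mask" (400x640 bool, what is visible of it) and "centre" ([column, row] in pixels, amid what is visible of it).
- tip_of(camera, name): "centre" ([column, row] in pixels: a listed point, or the origin of a listed thing).
The state is a dict: "clock": time; "q": joint angles; "joint_velocities": joint speeds; "tau": joint torques, N m; "position": TCP position; "eef_rot": TCP orientation; "contact_force": force on the tool from outside, world axes, zero at the start; "wrist_torque": the same for the moment, N m; "finger_gap": opening from 0.0 (shut) to 1.0 (fully open); "grasp_force": force on a finger pad.
Only numpy, scipy, OpenCV 4.12 (cv2) and the standard library are available. Lean on these libraries where they do the work, as an engineer would, in place of code of your own. Each camera call takes 0.05 s, during which the arm holds its last target. There are 200 camera calls.

## Working session

There is one attempt and no reset: what is moved stays moved. The work goes in short steps, each a Python script; the robot and the scene stay as the last script left them, time stands still between calls to the robot, and variables do not carry over. Pictures are saved under pics/ and viewed, at most 10 in all, crops included, and the job is handed in when it is done.

```bash
mkdir -p pics; ls; cat > h.py <<'E'
from cell import *
import numpy as np, cv2
from scipy.spatial.transform import Rotation as R
def ray(f,px):
    T=np.array(f["cam_to_world"]); d=np.array([(px[0]-f["cx"])/f["fx"],(px[1]-f["cy"])/f["fy"],1.])
    return T[:3,3],T[:3,:3]@d
def at_z(f,px,z):
    o,d=ray(f,px); return o+d*(z-o[2])/d[2]
def down(phi):  # tool z down, tool y axis along angle phi in world
    y=np.array([np.cos(phi),np.sin(phi),0]); z=np.array([0,0,-1.]); x=np.cross(y,z)
    return R.from_matrix(np.c_[x,y,z]).as_rotvec()
E
python3 - <<'E'
from h import *
for c in ("scene","top"):
    f=grab_frame(c); cv2.imwrite(f"pics/{c}1.png",f["img"][:,:,::-1])
    print(c,np.round(np.array(f["cam_to_world"]),3).tolist(),f["fx"])
    for n,z in (("caddy",0),("latch_grip",.12),("cover",.09),("cover_handle",.129),("tray",0),("cup",0),("jar",0),("carton",0)):
        r=tip_of(c,n)[:2]
        print(n,[(round(a["score"],2),np.round(a["centre"]),np.round(at_z(f,a["centre"],z),3)) for a in r])
s=get_state();print(s["clock"],s["eef_rot"],s["q"],s["contact_force"])
E
```

```text
pics
scene [[-0.772, 0.461, -0.438, 1.036], [0.636, 0.552, -0.54, 0.572], [-0.007, -0.695, -0.719, 0.867], [0.0, 0.0, 0.0, 1.0]] 444.44860543859886
caddy []
latch_grip [(0.75, array([288., 122.]), array([ 0.458, -0.26 ,  0.12 ]))]
cover [(0.68, array([254., 138.]), array([ 0.551, -0.294,  0.09 ]))]
cover_handle []
tray [(0.89, array([400., 287.]), array([0.544, 0.264, 0.   ]))]
cup [(0.67, array([435., 314.]), array([0.536, 0.359, 0.   ]))]
jar [(0.69, array([231., 141.]), array([ 0.558, -0.427, -0.   ]))]
carton [(0.56, array([260., 200.]), array([ 0.634, -0.162,  0.   ]))]
top [[0.009, -0.998, 0.06, 0.485], [-1.0, -0.01, -0.024, 0.02], [0.024, -0.059, -0.998, 1.23], [0.0, 0.0, 0.0, 1.0]] 406.47153286918444
caddy []
latch_grip [(0.66, array([411., 242.]), array([ 0.438, -0.261,  0.12 ]))]
cover [(0.68, array([416., 200.]), array([ 0.556, -0.283,  0.09 ]))]
cover_handle [(0.89, array([420., 201.]), array([ 0.549, -0.285,  0.129]))]
tray [(0.75, array([230., 206.]), array([0.538, 0.257, 0.   ]))]
cup [(0.84, array([195., 204.]), array([0.54, 0.36, 0.  ]))]
jar [(0.67, array([454., 201.]), array([ 0.559, -0.427,  0.   ]))]
carton [(0.89, array([365., 174.]), array([ 0.64 , -0.153,  0.   ]))]
0.9 [3.10390879e+00 4.84676580e-01 1.46861387e-05] [-1.39520270e+00  3.26162793e-01 -1.92567448e-01  1.05199537e+00
  7.88798056e-06  1.43659094e+00] [-0.11331824  0.1320085   0.12053825]
```

```bash
python3 - <<'E'
import cv2
a=cv2.imread("pics/top1.png");b=cv2.imread("pics/scene1.png")
cv2.imwrite("pics/c1.png",cv2.resize(a[120:300,150:500],None,fx=2.28,fy=2.28,interpolation=2)); cv2.imwrite("pics/c2.png",cv2.resize(b[40:220,140:380],None,fx=3.3,fy=3.3))
E
```

```text
(no output)
```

View pics/c1.png

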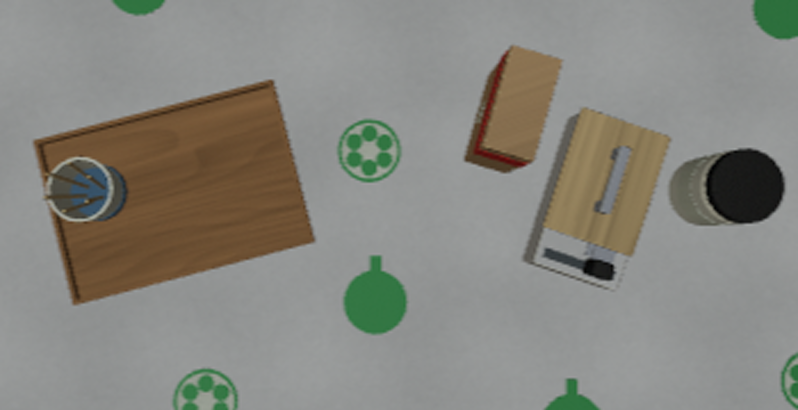

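View pics/c2.png

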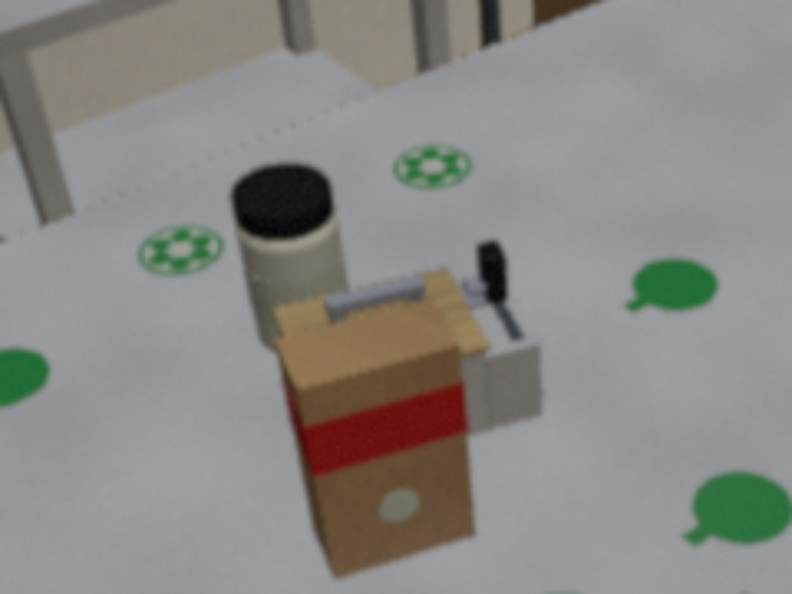

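Top view: the box is at right, with its x axis pointing up and slightly right in the image. The latch grip is at its -y end, the jar stands on its -y side, the carton on its +y side, and the tray is at left with the cup at its far end. I'll get the yaws from masks.

```bash
python3 - <<'E'
from h import *
f=grab_frame("top")
def rect(n,z):
    m=silhouettes("top",n)[0]; print(n,round(m["score"],2),m["mask"].sum())
    c=max(cv2.findContours(m["mask"].astype(np.uint8),0,1)[0],key=cv2.contourArea)[:,0]
    w=np.array([at_z(f,p,z)[:2] for p in c])*1000
    (cx,cy),s,_=r=cv2.minAreaRect(w.astype(np.float32)); b=cv2.boxPoints(r)
    e=max(b[1]-b[0],b[2]-b[1],key=np.linalg.norm)
    print(np.round([cx,cy]),np.round(s),"long yaw",np.degrees(np.arctan2(e[1],e[0]))%180)
rect("cover",.098);rect("cover_handle",.136);rect("tray",.022);rect("carton",.2)
C=lambda L,z:[np.round(at_z(f,(150+a/2.28,120+b/2.28),z)[:2],3) for a,b in L]
def p(n,L,z):
    c=np.array(C(L,z)); print(n,c.mean(0),[(round(float(np.degrees(np.arctan2(*(c[(i+1)%4]-c[i])[::-1]))),1),round(float(np.linalg.norm(c[(i+1)%4]-c[i])),3)) for i in range(4)])
p("cover",[(583,107),(670,135),(632,255),(545,228)],.098)
p("tray",[(34,141),(272,81),(314,240),(74,303)],.022)
p("cart",[(513,45),(562,60),(533,160),(484,147)],.2)
print("handle ends",C([(623,150),(604,210)],.136))
print("block corners",C([(527,262),(614,290)],.084))
E
```

```text
cover 0.82 2332
[ 550. -278.] [118. 170.] long yaw 161.54675
cover_handle 0.95 2408
[ 548. -267.] [115. 168.] long yaw 161.57578
tray 0.78 7350
[543. 265.] [224. 324.] long yaw 105.479805
carton 0.56 1506
[ 629. -148.] [ 76. 139.] long yaw 164.0365
cover [ 0.55575 -0.2835 ] [(-106.8, 0.114), (161.8, 0.157), (73.3, 0.112), (-17.4, 0.157)]
tray [0.542  0.2625] [(-75.0, 0.318), (-164.3, 0.215), (105.3, 0.318), (15.5, 0.217)]
cart [ 0.6365 -0.161 ] [(-106.2, 0.057), (163.9, 0.119), (75.7, 0.057), (-15.9, 0.121)]
handle ends [array([ 0.591, -0.292]), array([ 0.519, -0.269])]
block corners [array([ 0.455, -0.186]), array([ 0.422, -0.295])]
```

```bash
cat >> h.py <<'E'
def at_z_w(f,s,px,z):
    d=np.array([px[0]-f["cx"],px[1]-f["cy"]]); r=np.linalg.norm(d); th=r/f["fx"]
    v=np.r_[d/r*np.sin(th),np.cos(th)]; T=np.array(f["T_tool_cam"]); Rw=R.from_rotvec(s["eef_rot"]).as_matrix()
    o=np.array(s["position"])+Rw@T[:3,3]; v=Rw@T[:3,:3]@v
    return o+v*(z-o[2])/v[2]
B=np.array([.5557,-.2835]); YB=np.radians(-17.7)
def box(x,y): c,s=np.cos(YB),np.sin(YB); return B+np.array([c*x-s*y,s*x+c*y])
def best(p,phis):
    c=[(np.abs(ik(p,down(a))[5]),a) for a in phis if ik(p,down(a)) is not None]; return min(c)[1]
E
python3 - <<'E'
from h import *
p=np.r_[box(-.09,-.01),.30]
for a in (YB,YB+np.pi): print(a,ik(p,down(a)))
a=best(p,(YB,YB+np.pi)); movep(p,down(a)); sleep(.3)
s=get_state(); f=grab_frame("wrist"); cv2.imwrite("pics/w1.png",f["img"][:,:,::-1])
print(s["clock"],s["position"],np.round(f["T_tool_cam"],3).tolist(),f["fx"])
for n,z in (("latch_grip",.12),("cover",.09),("cover_handle",.129),("caddy",0),("jar",0),("carton",0)):
    print(n,[(round(r["score"],2),np.round(r["centre"]),np.round(at_z_w(f,s,r["centre"],z),3)) for r in tip_of("wrist",n)[:2]])
g=grab_frame("top")
for n,z in (("latch_grip",.12),("cover_handle",.129),("cover",.09)):
    print(n,[(round(r["score"],2),np.round(r["centre"]),np.round(at_z(g,r["centre"],z),3)) for r in tip_of("top",n)[:2]])
E
```

```text
-0.3089232776029963 [-0.65472804  0.26641062 -0.09893806  1.20544764  0.          1.22499156]
2.832669375986797 [-0.65472804  0.26641062 -0.09893806  1.20544764  0.         -1.91660109]
2.9333 [ 0.46654265 -0.26629253  0.2998687 ] [[0.001, -0.954, -0.3, 0.076], [1.0, 0.0, 0.0, 0.0], [-0.0, -0.3, 0.954, -0.142], [0.0, 0.0, 0.0, 1.0]] 309.70691628693146
latch_grip [(0.57, array([299., 180.]), array([ 0.45 , -0.267,  0.12 ]))]
cover [(0.9, array([392., 161.]), array([ 0.558, -0.284,  0.09 ])), (0.56, array([402.,  54.]), array([ 0.604, -0.166,  0.09 ]))]
cover_handle [(0.9, array([398., 169.]), array([ 0.555, -0.285,  0.129]))]
caddy []
jar [(0.73, array([398., 239.]), array([ 0.556, -0.435,  0.   ]))]
carton [(0.92, array([405.,  54.]), array([ 0.637, -0.161,  0.   ])), (0.63, array([399., 168.]), array([ 0.582, -0.322,  0.   ]))]
latch_grip [(0.63, array([413., 242.]), array([ 0.437, -0.266,  0.12 ])), (0.17, array([416., 198.]), array([ 0.558, -0.277,  0.12 ]))]
cover_handle [(0.87, array([418., 198.]), array([ 0.559, -0.28 ,  0.129]))]
cover [(0.96, array([417., 202.]), array([ 0.548, -0.287,  0.09 ]))]
```

View pics/w1.png

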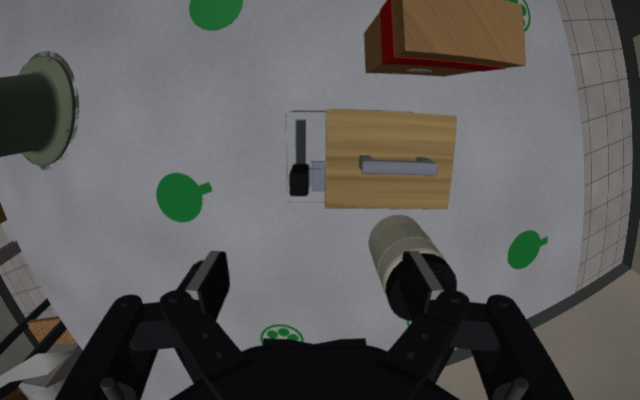

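The wrist view shows the grip at about (299,180), the handle at (399,167) and the cover at (391,160), consistent with the known layout. I'll zoom in on the grip.

```bash
python3 - <<'E'
from h import *
a=cv2.imread("pics/w1.png"); cv2.imwrite("pics/w1c.png",cv2.resize(a[95:225,275:475],None,fx=4,fy=4,interpolation=2))
s=get_state(); f=grab_frame("wrist")
c=np.array([at_z_w(f,s,p,.098)[:2] for p in [(327,109),(456,116),(447,209),(325,208)]])
print(c.round(3).tolist(),c.mean(0))
for i in range(4): d=c[(i+1)%4]-c[i]; print(np.degrees(np.arctan2(d[1],d[0])),np.linalg.norm(d))
print(at_z_w(f,s,(363,164),.136),at_z_w(f,s,(436,169),.136), f["cx"],f["cy"])
q=box(-.108,-.03);print("grip expected",q)
for y,z in((-.043,.135),(-.017,.135),(-.03,.12)):
    # project
    P=np.r_[box(-.108,y),z];T=np.array(f["T_tool_cam"]);Rw=R.from_rotvec(s["eef_rot"]).as_matrix()
    v=T[:3,:3].T@(Rw.T@(P-s["position"])-T[:3,3]); r=np.hypot(v[0],v[1]);th=np.arctan2(r,v[2]);print(y,z,f["cx"]+f["fx"]*th*v[0]/r,f["cy"]+f["fx"]*th*v[1]/r)
E
```

```text
[[0.502, -0.204], [0.648, -0.251], [0.613, -0.362], [0.466, -0.313]] [ 0.55713536 -0.28233914]
-18.055237120061765 0.15314444028967825
-107.69105412074985 0.1159009763929894
161.5091526313287 0.15440372656428644
71.68599546619687 0.11472591073044704
[ 0.51946872 -0.26613155  0.136     ] [ 0.59463293 -0.29409529  0.136     ] 314.03515228740747 197.26829142739942
grip expected [ 0.44369157 -0.27924427]
-0.043 0.135 296.38510690848767 208.88046401926889
-0.017 0.135 295.9693742127373 185.03737830706683
-0.03 0.12 296.9297994646274 192.96875485657938
```

View pics/w1c.png

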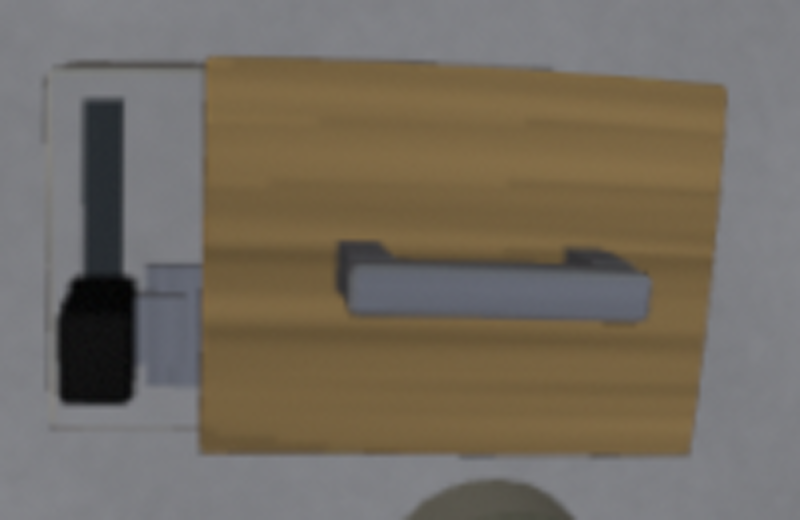

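The grip's top face spans px (290–308, 171–196), i.e. box y ≈ -15 mm, so the latch is already slightly off its locked end. I'll push it from behind with shut fingers until it hits the stop.

```bash
sed -i 's/^B=.*/B=np.array([.5565,-.2830]); YB=np.radians(-18.0)/' h.py; python3 - <<'E'
from h import *
s=get_state(); f=grab_frame("wrist")
g=at_z_w(f,s,(299,183.5),.135)[:2]; c,n=np.cos(YB),np.sin(YB); d=g-B
print("grip in box",c*d[0]+n*d[1],-n*d[0]+c*d[1], "handle",at_z_w(f,s,(399.6,168.2),.136))
grab(20)
xg=-.108; o=down(YB)
movep(np.r_[box(xg,-.058),.20],o)
move_l(np.r_[box(xg,-.058),.110],.15,until_force=10)
print(get_state()["position"])
hit=move_l(np.r_[box(xg,.03),.110],.05,until_force=12)
s=get_state(); d=np.array(s["position"])[:2]-B
print(hit,s["clock"],"tcp in box y",-n*d[0]+c*d[1],s["contact_force"])
move_l(np.r_[box(xg,(-n*d[0]+c*d[1])-.015),.110],.1); move_l(np.r_[box(xg,-.015),.30],.3)
let_go()
s=get_state(); f=grab_frame("wrist"); cv2.imwrite("pics/w2.png",f["img"][:,:,::-1])
for m,z in (("latch_grip",.12),("cover",.09),("cover_handle",.129)):
    print(m,[(round(r["score"],2),np.round(r["centre"]),np.round(at_z_w(f,s,r["centre"],z),3)) for r in tip_of("wrist",m)[:2]])
print(box(-.108,.03),get_state()["clock"])
E
```

```text
grip in box -0.1054012040649352 -0.01663931450488746 handle [ 0.5553439  -0.28157605  0.136     ]
[ 0.43705169 -0.30533551  0.1114024 ]
True 6.8417 tcp in box y 0.005736321684145455 [-1.05346799 -3.3446006   1.32486243]
latch_grip []
cover [(0.77, array([405., 154.]), array([ 0.558, -0.28 ,  0.09 ]))]
cover_handle [(0.56, array([416., 164.]), array([ 0.557, -0.284,  0.129]))]
[ 0.46305641 -0.22109447] 8.9
```

View pics/w2.png

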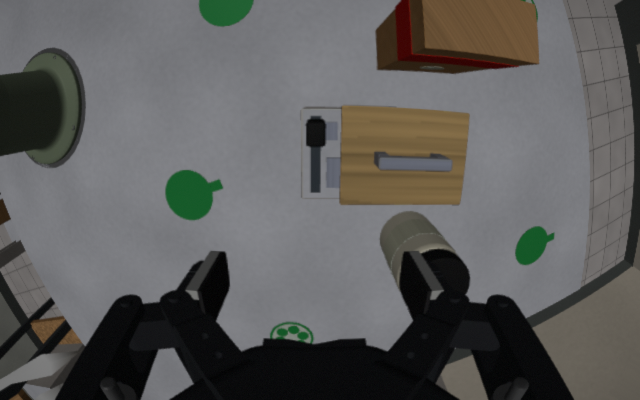

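The latch stopped at TCP y = 5.7 mm (6 mm expected), with the grip at px (316,131), at the far end of its slot, and the tab at (333,172) uncovered. Next I'll grasp the handle and lift.

```bash
cat >> h.py <<'E'
YT=np.radians(15.4); TC=np.array([.543,.264])
def tray(x,y): c,s=np.cos(YT),np.sin(YT); return TC+np.array([c*x-s*y,s*x+c*y])
E
python3 - <<'E'
from h import *
h=np.array([.556,-.2823])
cand=[]
for k in (np.pi/2,-np.pi/2):
    a=ik(np.r_[h,.112],down(YB+k)); b=ik(np.r_[tray(.006,-.065),.036],down(YT+k)); print(k,a,b)
    if a is not None and b is not None: cand.append((max(abs(a[5]),abs(b[5])),k))
k=min(cand)[1]; o=down(YB+k)
movep(np.r_[h,.22],o); print(move_l(np.r_[h,.112],.1,until_force=12))
grab(60); s=get_state(); print(k,s["clock"],s["position"],s["finger_gap"],s["grasp_force"],s["contact_force"])
move_l(np.r_[h,.15],.05); s=get_state(); print(s["contact_force"],s["wrist_torque"],s["finger_gap"])
move_l(np.r_[h,.30],.15)
s=get_state();print(s["clock"],s["contact_force"])
f=grab_frame("scene"); cv2.imwrite("pics/s3.png",f["img"][:,:,::-1])
E
```

```text
1.5707963267948966 [-0.5881229   0.5560261  -0.15158159  0.86318863  0.         -0.27396364] [ 0.22152181  0.60773688 -0.28786892  0.67519052  0.         -0.0472589 ]
-1.5707963267948966 [-0.5881229   0.5560261  -0.15158159  0.86318863  0.          2.86762902] [ 0.22152181  0.60773688 -0.28786892  0.67519052  0.          3.09433376]
False
1.5707963267948966 12.1167 [ 0.55606373 -0.28248786  0.11226725] 0.15549935192815623 59.19448435306549 [ 0.32180345 -0.08671937  2.14008194]
[ 0.40660018  0.64474689 -3.41917201] [ 0.01971928 -0.01703862  0.03296269] 0.15080355588223385
14.175 [ 0.71782891 -0.14428138 -3.50604422]
```

View pics/s3.png

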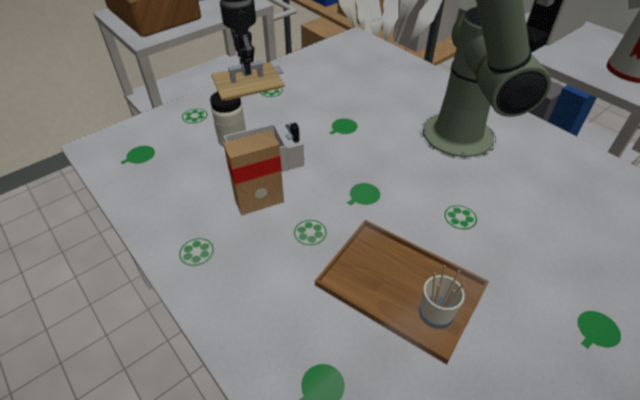

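The cover is held level at about (247,80), clear of everything, and the latch is open. Next is the carry to the tray.

```bash
python3 - <<'E'
from h import *
t=tray(.006,-.065); o=down(YT+np.pi/2)
movep(np.r_[t,.30],o); move_l(np.r_[t,.06],.15); sleep(.2)
s0=get_state()
hit=move_l(np.r_[t,.030],.02,until_force=2.5)
s=get_state(); print(hit,s["clock"],s["position"],s0["contact_force"],s["contact_force"],s["wrist_torque"])
for c in ("scene",):
    f=grab_frame(c); cv2.imwrite("pics/p4.png",cv2.resize(f["img"][150:390,280:520,::-1],None,fx=2.5,fy=2.5))
E
```

```text
True 19.0333 [0.56592772 0.20289905 0.03622319] [ 0.40393247 -0.18341441 -3.50912261] [-1.58415224 -0.19907472  3.62019307] [-0.0557518   0.07363429  0.04673907]
```

View pics/p4.png

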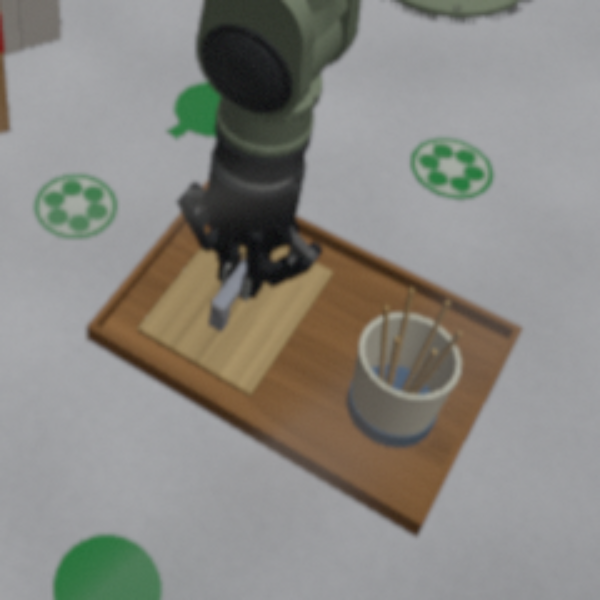

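The cover lies on the tray floor, clear of the cup and rim. TCP z is 36.2 mm, exactly as expected for flat. I'll release and retreat.

```bash
python3 - <<'E'
from h import *
let_go(); sleep(.2)
p=np.array(get_state()["position"]); move_l(p+[0,0,.20],.12); movep([.40,0.02,.35],down(YT+np.pi/2)); sleep(.3)
f=grab_frame("top"); cv2.imwrite("pics/t5.png",f["img"][:,:,::-1])
for m,z in (("cover",.014),("cup",0),("jar",0),("carton",0),("latch_grip",.12)):
    print(m,[(round(r["score"],2),np.round(at_z(f,r["centre"],z),3)) for r in tip_of("top",m)[:1]])
print(get_state()["clock"])
E
```

```text
cover [(0.72, array([0.575, 0.2  , 0.014]))]
cup [(0.61, array([0.541, 0.36 , 0.   ]))]
jar []
carton [(0.78, array([ 0.642, -0.153,  0.   ]))]
latch_grip [(0.7, array([ 0.459, -0.221,  0.12 ]))]
23.4583
```

View pics/t5.png

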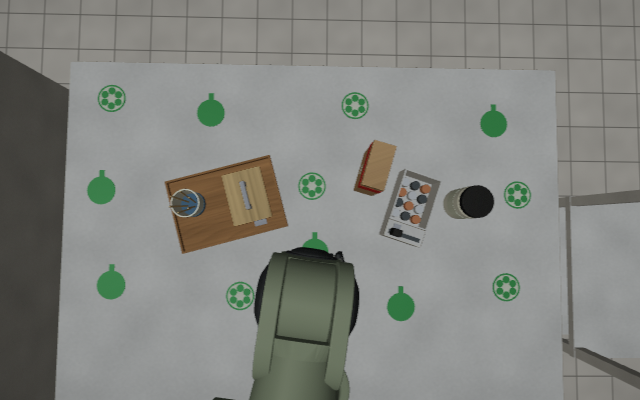

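The cover lies flat in the tray at (245,196) with its handle up. The latch is at its open end (396,232), and the cup, jar (470,202) and carton (375,168) haven't moved.

```bash
python3 -c "
from cell import *
print(sign_off())"
```

```text
the job is handed in; nothing more can be done
None
```

The job is handed in at about 23.5 s on the robot's clock: the latch is at its open stop, the cover was set down flat, handle up, in the tray, and the cup, jar and carton still stand where they were.

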